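Unload the drilling jig: isolate, unclamp, eject

ROBOT

A 7-joint arm with a two-finger parallel gripper is mounted at the origin on a cart in front of the work surface, level with it; the furniture and walls round the work are solid. World frame = base frame: x ahead of the robot, y to its left, z up, the work surface at z = 0. Lengths are in mm, angles in rad, forces in N, time in s.
With the tool pointing down it reaches from about 400 to 850 mm from the base axis. Payload 10.4 kg.
Tool frame: the origin (TCP) lies midway between the tips of the shut fingers; the grasp point (between the pads) lies 19 mm behind it (robot.grasp_offset is the distance from the TCP to the grasp point, in mm); z points along the fingers, y is the direction in which the jaws open and shut (so a half turn about z gives the same grasp; the last joint's range is limited). The gripper opens to 87 mm and grips with 3 to 60 N. Pads are 19 mm wide; open, the fingers measure 117 mm over their backs; the gripper's body (75 mm by 190 mm) begins 51 mm behind the grasp point.
Start: joints at [1.188, 0.332, -0.065, 1.46, 0.022, 1.35, -0.088], TCP at [220.077, -584.994, 222.576] pointing down, gripper open.
Joint ranges: [-2.6, 2.6], [-0.5, 2.12], [-1.47, 1.34], [0.16, 2.42], [-1.27, 4.41], [0.06, 2.06], [-2.6, 2.6]. Speed limits (rad/s): [2.22, 2.22, 2.79, 2.79, 3.14, 3.14, 3.14].

INTERFACE

Orientations are given as a unit quaternion [x, y, z, w].
In Python, from rig import robot, optics gives the robot as it stands.
- The arm moves only by the tool move_arm, never from a script. Its argument "moves" is a list of rows, each an object with "slide": the shift along the tool's x, y, z in m, a list of three; "yaw": the turn about the tool's z in rad. A call has 1 to 20 rows; each row shifts and turns the commanded pose from where the row before left it, along the tool's axes as they then stand; what a row does not reach is not made up. A row lasts 1/10 s, in which the tool goes at most 50 mm and 8.59 degrees, less where a joint would pass 70% of its speed; a pose out of reach is approached as far as the arm can. A call with a gripper value outside its range is refused whole. "jaw" is the closure, from -1 (fully open) to 1 (shut), set as the call begins (left out, the last holds). The fingers move at their own pace and stop on an object; the grip force is fixed at half the most. Time passes only in rows, so rows that do not move let the fingers close. It gives the time, the measured TCP pose, the force and the opening at its end, in the units of the state.
- robot.get_state(): the state, without advancing time (a new reading comes with each control period).
- optics.get_image(name): name is "side" or "top"; returns a dict with "img" (400x640x3 uint8, red, green, blue), "fx", "fy", "cx", "cy" (pixels), "T" (4x4, takes a point from camera to world coordinates). Camera axes: x right, y down, z forward; pixel columns grow to the right and rows downward; lengths in mm; the calibration is good to about 2 mm. A picture is of the moment at which its call begins. There is no depth.
- robot.job_done(): hands the job in, once; it reports no verdict.
The state is a dict: "clock": time; "qpos": joint angles; "qvel": joint speeds; "joint_efforts": joint torques, N m; "tool_pos": TCP position; "tcp_rot": TCP orientation; "ft_force": force on the tool from outside, world axes, zero at the start; "ft_torque": the same for the moment, N m; "finger_gap": finger opening in mm.
Only numpy, scipy, OpenCV 4.12 (cv2) and the standard library are available. Lean on these libraries where they do the work, as an engineer would, in place of code of your own. Each camera call takes 0.05 s, during which the arm holds its last target. There are 200 camera calls.

TASK

Unload the drilling jig. First turn its power off by pressing down the red end of the rocker on the grey switch box, then throw the red-handled clamp fully open, and then push the blue plate of the spring ejector all the way in so that the wooden block slides completely out of its place onto the free bed beyond, and let the ejector spring back. Do not touch the block itself, and leave the other things on the bench where they stand.

Things in the scene. Friction and masses are not known exactly. Their poses are not given: they have to be found in the camera images.
- jig: Fixed plywood jig, board 150 (x) x 265 (y) x 12 mm high, from y = -145 to +120 mm. Origin: on the bench under the centre of the clamped block; z up. The block is ejected along +y between two rails 16 mm high (inner faces x = +-63 mm). The clamp stands on the +x side, away from the robot. The ejector's aluminium guide, top 54 mm above the bench, is at y = -64 to -40 mm.
- block: Wooden block 45 x 120 x 45 mm, loose; origin at the centre of its underside, long side along its own y. It starts lying across the jig (long side along the jig's x) at the jig's origin, underside 12 mm above the bench, held by the clamp. When ejected it lies about 60 mm farther along the jig's +y.
- clamp (a joint): Over-centre toggle clamp, radians: 0 closed (a gate stands in front of the block), 1.30 fully open. It turns about an axis parallel to the jig's y; to open, push the handle's top along the jig's +x; the hold-down arm then rises. A spring holds it at either end; past about 0.65 it snaps over by itself. About 5 to 7 N at the red grip starts it.
- clamp_grip (a point): Point on the axis of the clamp's red handle, 75 mm from the pivot, about 140 mm above the bench when closed. The red grip is a rod 22 mm across with round ends, from 45 to 98 mm from the pivot. Closed, the handle leans 0.30 rad from upright towards the jig's -x; open, 1.0 rad towards +x.
- clamp_pivot (a point): Point on the clamp's turning axis below the handle, fixed in the jig at x = 96, y = 67, z = 68 mm. The hold-down arm lies at y = 17 to 35 mm in the jig, reaching to 102 mm from the axis. Push the handle some 50 to 70 mm above this axis.
- ejector (a joint): Spring ejector slide, metres: 0 at rest, 0.060 fully in; it moves along the jig's +y and springs back when let go. Takes about 2.5 N to start and 7 N at full stroke, plus the block's friction.
- ejector_plate (a point): Centre of the outer (-y) face of the ejector's blue plate, which is 46 mm wide (jig's x), 10 mm thick and reaches from 16 to 68 mm above the bench; at rest in the jig at x = 0, y = -135, z = 45 mm. Push it along the jig's +y. Nothing stands on its outer side.
- switch_box: Fixed grey switch box 74 (x) x 114 (y) x 50 mm high, black cable gland on its +y end; origin at the centre of its underside. Stands at the right or the left of the jig.
- rocker (a joint): White rocker 36 x 64 mm on top of the switch box, radians: 0 on (red end, at the box's -y, up; green end down), 0.56 off (red end down). It tips about an axis parallel to the box's x, 50 mm above the bench; a spring holds it at either end, past 0.28 it snaps over by itself. About 5 N downward on the red end tips it.
- rocker_red_end (a point): Point on the rocker's top surface in the middle of the red mark, 24 mm from the rocker's middle; it moves about 13 mm down as the rocker is tipped, from 68 to 55 mm above the bench.
- low_tin: Low round tin, 87 mm across, 40 mm high, loose bystander; origin at the centre of its underside.
- yellow_can: Yellow can, 73 mm across, 133 mm high, loose bystander; origin at the centre of its underside.
- cups: Two white yoghurt cups one on the other, one object, 71 mm across, 127 mm high, loose bystander; origin at the centre of its underside.

How it is judged (in metres and radians):
On the way, in this order (a step that is already met when the one before it is completed fails the run):
1. the power rocker is off while the clamp is still closed (value of joint rocker above 0.5 rad and value of joint clamp below 0.2 rad), for 0.2 s.
2. the clamp has been thrown open while the block is still in its place (value of joint clamp above 1.15 rad and y of block in the frame of jig below 0.012 m), for 0.2 s.
3. the ejector is pushed fully in, to within 4 mm (value of joint ejector above 0.056 m), for 0.1 s.
At the end, for the whole second after the job is handed in: The rocker is off (above 0.5 rad), the clamp open (above 1.15 rad), the ejector back within 6 mm of rest, and the block lies flat and still on the bed, its centre 50 to 110 mm along the jig's +y from the jig's origin (value of joint rocker above 0.5 rad and value of joint clamp above 1.15 rad and value of joint ejector below 0.006 m and y of block in the frame of jig between 0.05 and 0.11 m and z of block in the frame of jig between 0.008 and 0.018 m and angle between block's own z axis and vertical below 0.1 rad and linear speed of block below 0.02 m/s); the robot touches nothing.
It fails at once if the robot touches the block (contact force between any of the fingers, the arm and block above 0.5 N).
It fails at once if a bystander is moved by more than 30 mm (distance of any of low_tin, yellow_can, cups from where it was at the start of the episode above 0.03 m).
It also fails if it takes over 54 s, if anything falls off the work surface, if the arm or the gripper's body presses on something with over 40 N, if the wrist force passes 120 N, or if a joint passes its speed limit or range.

## Working session

There is one attempt and no reset: what is moved stays moved. The work goes in short steps, Python scripts to look and compute and a tool call to move; the robot and the scene stay as the last step left them, time stands still between calls to the robot, and variables do not carry over. Pictures are saved under pics/ and viewed, about 8 in all and at most 12, crops included, and the job is handed in when it is done.

Besides the shell and the picture viewer there is one more tool, called as name([rows], argument=value, ...), one row to a line, values as JSON. move_arm: Moves the arm, as the interface text tells. Its arguments: {"type":"object","properties":{"moves":{"type":"array","items":{"type":"object","properties":{"slide":{"type":"array","items":{"type":"number"}},"yaw":{"type":"number"}}}},"jaw":{"type":"number"}},"required":["moves"]}

```bash
mkdir -p pics; python3 - <<'E'
from rig import robot, optics
import cv2,numpy as np
for n in("top","side"):
    d=optics.get_image(n); cv2.imwrite(f"pics/{n}0.png",d["img"][:,:,::-1]); print(n,d["fx"],d["fy"],d["cx"],d["cy"]); print(np.round(d["T"],3).tolist())
    np.savez(f"{n}0.npz",**{k:d[k] for k in d})
print(robot.get_state())
E
```

```text
top 411.5020492845262 411.5020492845262 311.67823259643814 193.67015837135187
[[-0.009, -0.996, 0.087, 563.442], [-1.0, 0.009, -0.001, 34.409], [0.0, -0.087, -0.996, 1109.786], [0.0, 0.0, 0.0, 1.0]]
side 392.53904553746224 392.53904553746224 317.7229093644462 199.10955774280384
[[0.954, -0.185, 0.237, 410.904], [-0.3, -0.582, 0.755, -727.275], [-0.001, -0.792, -0.611, 713.984], [0.0, 0.0, 0.0, 1.0]]
{'clock': 0.1, 'qpos': array([ 1.18838438,  0.33280994, -0.06469402,  1.46085373,  0.02159745,
        1.34988728, -0.08849884]), 'qvel': array([ 8.21470130e-04, -1.11650978e-03,  8.41579651e-05, -1.82945775e-03,
       -5.06732608e-04,  1.11564295e-03, -7.83198631e-04]), 'joint_efforts': array([ 1.91806714e-03, -6.24543357e+01,  2.47394125e-02, -3.90720606e+01,
       -6.15151925e-02,  3.66577122e-02,  3.28258227e-05]), 'tool_pos': array([ 219.93566128, -584.65934944,  221.83440544]), 'tcp_rot': array([ 9.83859066e-01,  1.78943956e-01, -1.40400753e-04, -6.15723763e-04]), 'ft_force': array([ 0.13117261, -0.30965386, -1.0483488 ]), 'ft_torque': array([-0.01119957, -0.0034335 ,  0.00548267]), 'finger_gap': 86.81695762513158}
```

View pics/top0.png

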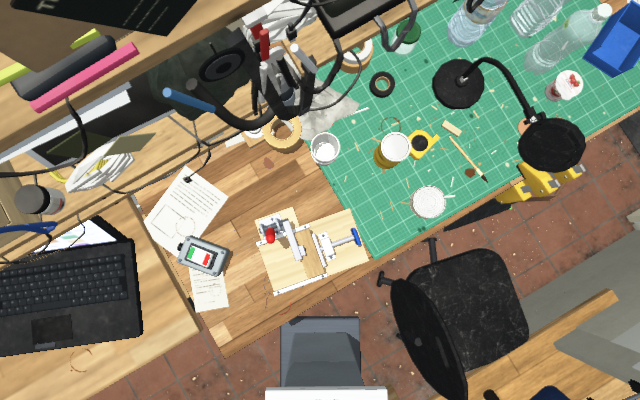

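View pics/side0.png

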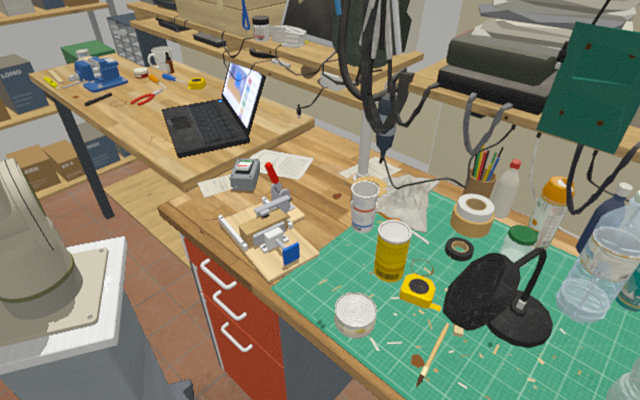

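The top view shows the jig at about (310,250), the switch box at (203,256), and the blue ejector plate at (352,238). The red grip is at (268,235), the cups at (325,148), the can at (392,150) and the low tin at (429,202). I'll enlarge the views for exact features.

```bash
python3 - <<'E'
import cv2,numpy as np
a=cv2.imread("pics/top0.png")[190:310,160:390]; b=cv2.imread("pics/side0.png")[140:290,190:340]
cv2.imwrite("pics/topc.png",cv2.resize(a,None,fx=3.4,fy=3.4,interpolation=cv2.INTER_CUBIC)); cv2.imwrite("pics/sidec.png",cv2.resize(b,None,fx=4,fy=4,interpolation=cv2.INTER_CUBIC))
for n in("top","side"):
    im=cv2.imread(f"pics/{n}0.png"); h=cv2.cvtColor(im,cv2.COLOR_BGR2HSV)
    for c,lo,hi in(("blue",(105,140,60),(125,255,255)),("red",(0,170,120),(6,255,255)),("red2",(174,170,120),(180,255,255)),("green",(50,120,80),(80,255,255))):
        k,l,s,ce=cv2.connectedComponentsWithStats(cv2.inRange(h,lo,hi))
        for i in range(1,k):
            if s[i,4]>12 and 170<ce[i][0]<400 and 130<ce[i][1]<300: print(n,c,s[i].tolist(),ce[i].round(1))
E
```

```text
top blue [352, 229, 9, 16, 67] [355.9 236.3]
top red [266, 228, 9, 15, 112] [270.2 235.1]
top red [203, 254, 7, 11, 38] [206.1 259.4]
top green [352, 124, 20, 20, 143] [361.7 133.3]
top green [339, 134, 16, 19, 130] [346.1 142.4]
top green [376, 134, 9, 6, 21] [380.3 136.7]
top green [360, 140, 18, 13, 74] [368.2 146. ]
top green [345, 149, 18, 19, 126] [353.7 157.8]
top green [365, 151, 9, 8, 22] [369.3 154.4]
top green [333, 156, 17, 21, 128] [340.7 165.7]
top green [356, 164, 16, 19, 125] [363.3 172.9]
top green [372, 165, 9, 9, 27] [376.  168.8]
top green [320, 166, 26, 43, 100] [334.5 187.4]
top green [326, 167, 5, 6, 13] [328.1 169.8]
top green [378, 169, 21, 20, 150] [388.4 178.7]
top green [344, 171, 15, 19, 98] [350.6 181. ]
top green [363, 179, 20, 19, 147] [372.4 188. ]
top green [387, 183, 20, 21, 161] [397.  192.9]
top green [347, 186, 21, 21, 154] [357.  196.4]
top green [372, 192, 18, 19, 152] [381.3 201.7]
top green [343, 196, 9, 13, 27] [347.1 202.2]
top green [356, 202, 21, 20, 160] [365.6 211.2]
top green [383, 209, 19, 19, 157] [390.7 217.8]
top green [352, 211, 9
[... 668 characters left out ...]
161] [357.9 238.8]
side green [335, 241, 23, 16, 176] [346.3 248.6]
side green [363, 241, 13, 15, 109] [370.3 247.4]
side green [323, 250, 23, 17, 204] [334.  258.2]
side green [351, 250, 23, 17, 186] [361.5 257.7]
side green [310, 260, 24, 18, 228] [321.2 268.4]
side green [338, 260, 24, 18, 204] [349.4 268.4]
side green [366, 261, 8, 10, 43] [370.4 266.2]
side green [295, 270, 26, 20, 250] [307.7 279.4]
side green [311, 270, 38, 32, 466] [329.3 285.3]
side green [354, 270, 24, 19, 233] [365.5 279. ]
side green [340, 281, 26, 13, 164] [352.4 287.9]
side green [371, 281, 25, 20, 240] [382.6 290.3]
side green [389, 280, 12, 9, 48] [395.9 284.2]
side green [282, 282, 24, 20, 238] [293.7 290.8]
```

View pics/topc.png

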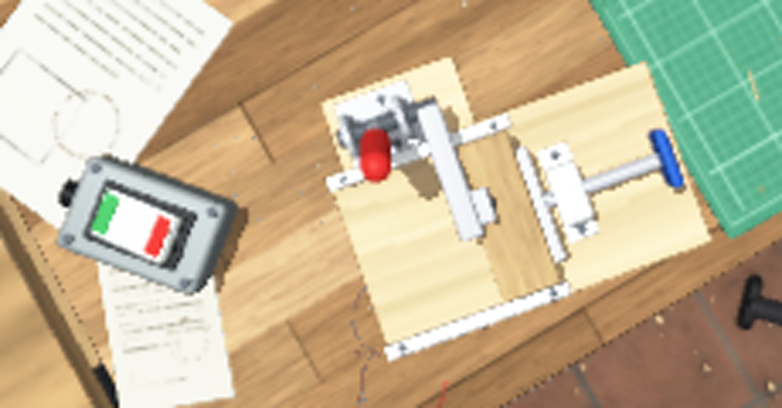

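View pics/sidec.png

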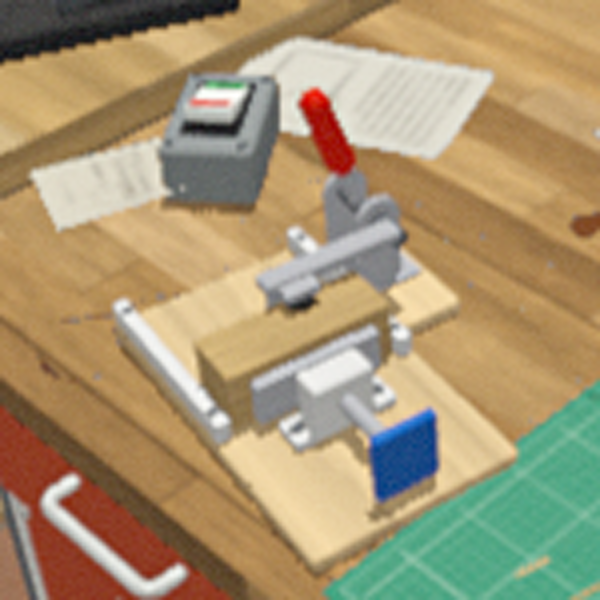

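The enlarged views show the board corners at crop pixels (645,65), (710,240) and (387,352), the red rocker mark at (158,236), the green at (105,213), the blue plate at (667,159), and the grip top at (375,140).

```bash
cat >h.py <<'E'
import numpy as np
C={n:dict(np.load(f"{n}0.npz")) for n in("top","side")}
def ray(n,u,v):
    c=C[n]; d=c["T"][:3,:3]@[(u-c["cx"])/c["fx"],(v-c["cy"])/c["fy"],1]; return c["T"][:3,3],d/np.linalg.norm(d)
def pl(n,u,v,z):
    o,d=ray(n,u,v); return o+d*(z-o[2])/d[2]
def tri(a,b):
    o1,d1=ray("top",*a);o2,d2=ray("side",*b)
    s=np.linalg.lstsq(np.c_[d1,-d2],o2-o1,rcond=None)[0]; p,q=o1+d1*s[0],o2+d2*s[1]; return (p+q)/2,np.linalg.norm(p-q)
def proj(n,P):
    c=C[n]; q=np.linalg.inv(c["T"])@np.r_[P,1]; return c["fx"]*q[0]/q[2]+c["cx"],c["fy"]*q[1]/q[2]+c["cy"]
ct=lambda x,y:((x+.5)/3.4-.5+160,(y+.5)/3.4-.5+190)
cs=lambda x,y:((x+.5)/4-.5+190,(y+.5)/4-.5+140)
E
python3 - <<'E'
from h import *
# jig
J=np.array([[75,-145],[-75,-145],[-75,120]],float)
W=np.array([pl("top",*ct(*p),z)[:2] for p,z in(((645,65),12),((710,240),12),((387,355),12))])
print("corners",W.round(0).tolist(),[np.linalg.norm(W[0]-W[1]),np.linalg.norm(W[1]-W[2])])
# complex rigid fit
j=J@[1,1j];w=W@[1,1j];r=((w-w.mean())*np.conj(j-j.mean())).sum();th=np.angle(r);o=w.mean()-j.mean()*np.exp(1j*th)
print("jig",o,th,"res",abs(o+j*np.exp(1j*th)-w))
def jw(x,y): q=o+(x+1j*y)*np.exp(1j*th); return [q.real,q.imag]
print("side corners",[pl("side",*cs(*p),12).round(0).tolist() for p in((517,455),(317,570))])
print("blue tri",tri((355.9,236.3),(290.6,253.2)),"plate",jw(0,-135))
print("grip tri",tri((270.2,235.1),(271.2,172.6)),"grip pt",jw(96-75*np.sin(.3),67), "side z140", pl("side",271.2,172.6,140))
rt=ct(157,236);gt=ct(105,214)
print("rocker red",pl("top",*rt,68),tri(rt,cs(210,102)),"green",pl("top",*gt,55), tri(gt,cs(225,86)))
for nm,u,v,z in(("cups",325,144,127),("can",395,143,133),("tin",429,201,40)): print(nm,pl("top",u,v,z).round(0))
from rig import robot
from scipy.spatial.transform import Rotation as R
print(R.from_quat(robot.get_state()["tcp_rot"]).as_matrix().round(3))
E
```

```text
corners [[618.0, -67.0], [482.0, -115.0], [397.0, 136.0]] [np.float64(144.68964859844147), np.float64(265.0894561079897)]
jig (504.73072707259803+46.27133937193986j) 0.3232081285297549 res [3.45061177 2.37387465 1.12298003]
side corners [[620.0, -70.0, 12.0], [482.0, -123.0, 12.0]]
blue tri (array([546.10246033, -79.68594959,  44.25107574]), np.float64(0.7301276730923105)) plate [np.float64(547.6081048618822), np.float64(-81.73854491015373)]
grip tri (array([552.00530606, 131.77392959, 137.55311194]), np.float64(0.1524991769533075)) grip pt [np.float64(553.4637012938466), np.float64(133.25323306651495)] side z140 [551.48042154 128.11020115 140.        ]
rocker red [492.81948702 300.10453627  68.        ] (array([493.13319255, 299.66708277,  69.57589605]), np.float64(0.4174319868696118)) green [508.57215183 342.49662537  55.        ] (array([509.30128345, 342.30164576,  55.22707768]), np.float64(1.4504389254009278))
cups [770.   0. 127.]
can [ 770. -168.  133.]
tin [ 635. -272.   40.]
[[ 0.936  0.352 -0.   ]
 [ 0.352 -0.936  0.001]
 [-0.    -0.001 -1.   ]]
```

Both views agree on the scene. The triangulated plate and grip are at z 44 and 138, as given, and the jig yaw is about 0.324 with its origin near (503.5, 46.5). I'll shut the jaws, align the tool with the jig so that tool x is jig x and tool y is jig -y, and go round via a waypoint.

move_arm([
  {"yaw": 0.036, "slide": [0, 0, -0.01]},
  {"slide": [0.026, -0.018, -0.002]},
  {"slide": [0.026, -0.018, -0.002]},
  {"slide": [0.026, -0.018, -0.002]},
  {"slide": [0.026, -0.018, -0.002]},
  {"slide": [0.026, -0.018, -0.002]},
  {"slide": [0.026, -0.018, -0.002]},
  {"slide": [0.026, -0.018, -0.002]},
  {"slide": [0.026, -0.018, -0.002]},
  {"slide": [0.026, -0.018, -0.002]},
  {"slide": [0.026, -0.018, 0]},
  {"slide": [0.026, -0.018, 0]},
  {"slide": [0.026, -0.018, 0]},
  {"slide": [0.026, -0.018, 0]},
  {"slide": [0.026, -0.018, 0]},
  {"slide": [0.026, -0.018, 0]},
  {"slide": [0.026, -0.018, 0]},
  {"slide": [0.026, -0.018, 0]},
  {"slide": [0, 0, 0]},
  {"slide": [0, 0, 0]},
], jaw=1)

```text
validation failed for argument at $.mo...
```

```bash
cat >s.py <<'E'
from rig import robot
import numpy as np
from scipy.spatial.transform import Rotation as R
def show():
    s=robot.get_state();m=R.from_quat(s["tcp_rot"]).as_matrix();p=s["tool_pos"]
    h=np.arctan2(m[1,0],m[0,0]);d=p-[503.5,46.5,0];t=.324
    print("t",s["clock"],"p",p.round(1),"head",h.round(3),"jig",(d[:2]@[[np.cos(t),-np.sin(t)],[np.sin(t),np.cos(t)]]).round(1),p[2].round(1),"F",s["ft_force"].round(1),"gap",round(s["finger_gap"],1))
show()
E
python3 s.py
```

```text
t 0.1 p [ 219.9 -584.7  221.8] head 0.36 jig [-469.7 -508. ] 221.8 F [ 0.1 -0.3 -1. ] gap 86.8
```

The call was refused, perhaps because each row needs both keys. I'll retry with both.

move_arm([
  {"slide": [0.0, 0.0, -0.01], "yaw": 0.036},
  {"slide": [0.026, -0.018, -0.002], "yaw": 0.0},
], jaw=1)

```text
clock: 0.3
tool_pos: [235.6, -562.0, 234.5]
tcp_rot: [0.988, 0.158, -0.001, 0.0]
ft_force: [0.7, 0.5, 0.1]
finger_gap: 77.7
```

move_arm([
  {"slide": [0.026, -0.018, -0.002], "yaw": 0.0},
  {"slide": [0.026, -0.018, -0.002], "yaw": 0.0},
  {"slide": [0.026, -0.018, -0.002], "yaw": 0.0},
  {"slide": [0.026, -0.018, -0.002], "yaw": 0.0},
  {"slide": [0.026, -0.018, -0.002], "yaw": 0.0},
  {"slide": [0.026, -0.018, -0.002], "yaw": 0.0},
  {"slide": [0.026, -0.018, -0.002], "yaw": 0.0},
  {"slide": [0.026, -0.018, -0.002], "yaw": 0.0},
  {"slide": [0.026, -0.018, 0.0], "yaw": 0.0},
  {"slide": [0.026, -0.018, 0.0], "yaw": 0.0},
  {"slide": [0.026, -0.018, 0.0], "yaw": 0.0},
  {"slide": [0.026, -0.018, 0.0], "yaw": 0.0},
  {"slide": [0.026, -0.018, 0.0], "yaw": 0.0},
  {"slide": [0.026, -0.018, 0.0], "yaw": 0.0},
  {"slide": [0.026, -0.018, 0.0], "yaw": 0.0},
  {"slide": [0.026, -0.018, 0.0], "yaw": 0.0},
  {"slide": [0.0, 0.0, 0.0], "yaw": 0.0},
  {"slide": [0.0, 0.0, 0.0], "yaw": 0.0},
])

```text
clock: 2.1
tool_pos: [541.7, -153.9, 250.1]
tcp_rot: [0.987, 0.162, -0.0, -0.0]
ft_force: [-0.3, -0.4, 0.5]
finger_gap: 0.7
```

```bash
python3 s.py
```

```text
t 2.1 p [ 541.7 -153.9  250.1] head 0.325 jig [ -27.6 -202.1] 250.1 F [-0.3 -0.4  0.5] gap 0.7
```

move_arm([
  {"slide": [0.0064, -0.0295, 0.0], "yaw": 0.0},
  {"slide": [0.0064, -0.0295, 0.0], "yaw": 0.0},
  {"slide": [0.0064, -0.0295, 0.0], "yaw": 0.0},
  {"slide": [0.0064, -0.0295, 0.0], "yaw": 0.0},
  {"slide": [0.0064, -0.0295, 0.0], "yaw": 0.0},
  {"slide": [0.0064, -0.0295, 0.0], "yaw": 0.0},
  {"slide": [0.0064, -0.0295, 0.0], "yaw": 0.0},
  {"slide": [0.0064, -0.0295, 0.0], "yaw": 0.0},
  {"slide": [0.0064, -0.0295, 0.0], "yaw": 0.0},
  {"slide": [0.0064, -0.0295, 0.0], "yaw": 0.0},
  {"slide": [0.0064, -0.0295, 0.0], "yaw": 0.0},
  {"slide": [0.0064, -0.0295, 0.0], "yaw": 0.0},
  {"slide": [0.0064, -0.0295, 0.0], "yaw": 0.0},
  {"slide": [0.0064, -0.0295, 0.0], "yaw": 0.0},
  {"slide": [0.0064, -0.0295, 0.0], "yaw": 0.0},
  {"slide": [0.0, 0.0, 0.03], "yaw": 0.0},
  {"slide": [0.0, 0.0, 0.04], "yaw": 0.0},
  {"slide": [0.0, 0.0, 0.04], "yaw": 0.0},
  {"slide": [0.0, 0.0, 0.04], "yaw": 0.0},
  {"slide": [0.0, 0.0, 0.01], "yaw": 0.0},
])

```text
clock: 4.1
tool_pos: [490.5, 292.4, 86.3]
tcp_rot: [0.987, 0.16, -0.003, 0.002]
ft_force: [-0.4, -0.1, -0.5]
finger_gap: 0.4
```

```bash
python3 s.py; python3 - <<'E'
from rig import optics
import cv2
a=optics.get_image("top")["img"][200:310,160:300,::-1];b=optics.get_image("side")["img"][110:240,190:330,::-1]
f=lambda i:cv2.resize(i,(400,400),interpolation=cv2.INTER_CUBIC)
cv2.imwrite("pics/r1.png",cv2.hconcat([f(a),f(b)]))
E
```

```text
t 4.1 p [490.5 292.4  86.3] head 0.322 jig [ 66.  237.3] 86.3 F [-0.4 -0.1 -0.5] gap 0.4
```

View pics/r1.png

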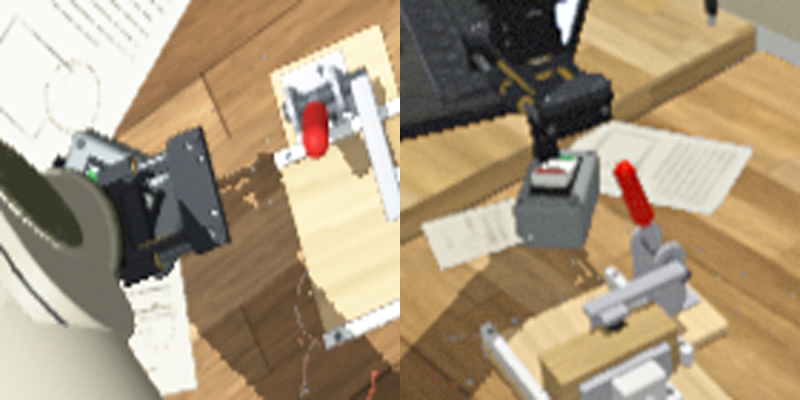

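The side half shows the shut fingers just over the rocker's red end, at about (545,155) in that picture. The clamp handle is well clear. Now I'll press.

move_arm([
  {"slide": [0.001, -0.001, 0.004], "yaw": 0.0},
  {"slide": [0.0, 0.0, 0.004], "yaw": 0.0},
  {"slide": [0.0, 0.0, 0.004], "yaw": 0.0},
  {"slide": [0.0, 0.0, 0.004], "yaw": 0.0},
  {"slide": [0.0, 0.0, 0.004], "yaw": 0.0},
  {"slide": [0.0, 0.0, 0.004], "yaw": 0.0},
  {"slide": [0.0, 0.0, 0.002], "yaw": 0.0},
  {"slide": [0.0, 0.0, 0.0], "yaw": 0.0},
  {"slide": [0.0, 0.0, 0.0], "yaw": 0.0},
])

```text
clock: 5.1
tool_pos: [492.7, 297.1, 64.6]
tcp_rot: [0.987, 0.161, 0.0, 0.0]
ft_force: [-0.4, -1.6, 1.9]
finger_gap: 0.4
```

```bash
python3 s.py
```

```text
t 5.1 p [492.7 297.1  64.6] head 0.324 jig [ 69.5 241. ] 64.6 F [-0.4 -1.6  1.9] gap 0.4
```

move_arm([
  {"slide": [0.0, 0.0, 0.003], "yaw": 0.0},
  {"slide": [0.0, 0.0, 0.003], "yaw": 0.0},
  {"slide": [0.0, 0.0, 0.003], "yaw": 0.0},
  {"slide": [0.0, 0.0, 0.0], "yaw": 0.0},
  {"slide": [0.0, 0.0, 0.0], "yaw": 0.0},
])

```text
clock: 5.6
tool_pos: [493.3, 297.7, 58.6]
tcp_rot: [0.987, 0.161, 0.001, 0.0]
ft_force: [-10.0, -9.2, 34.4]
finger_gap: 0.7
```

```bash
python3 s.py
```

```text
t 5.6 p [493.3 297.7  58.6] head 0.324 jig [ 70.3 241.4] 58.6 F [-10.   -9.2  34.4] gap 0.7
```

A force of 34 N means it has bottomed out. I'll lift and check.

move_arm([
  {"slide": [0.0, 0.0, -0.02], "yaw": 0.0},
  {"slide": [0.0, 0.0, -0.03], "yaw": 0.0},
  {"slide": [0.0, 0.0, -0.03], "yaw": 0.0},
  {"slide": [0.0, 0.0, -0.03], "yaw": 0.0},
  {"slide": [0.0, 0.0, -0.03], "yaw": 0.0},
  {"slide": [0.0, 0.0, -0.03], "yaw": 0.0},
])

```text
clock: 6.2
tool_pos: [492.4, 297.3, 226.5]
tcp_rot: [0.987, 0.161, 0.0, -0.0]
ft_force: [1.5, -0.1, -0.5]
finger_gap: 0.3
```

```bash
python3 s.py; python3 - <<'E'
from rig import optics
import cv2
b=optics.get_image("side")["img"][140:210,215:305,::-1]
cv2.imwrite("pics/r2.png",cv2.resize(b,None,fx=7,fy=7,interpolation=cv2.INTER_CUBIC))
E
```

```text
t 6.2 p [492.4 297.3 226.5] head 0.324 jig [ 69.3 241.3] 226.5 F [ 1.5 -0.1 -0.5] gap 0.3
```

View pics/r2.png

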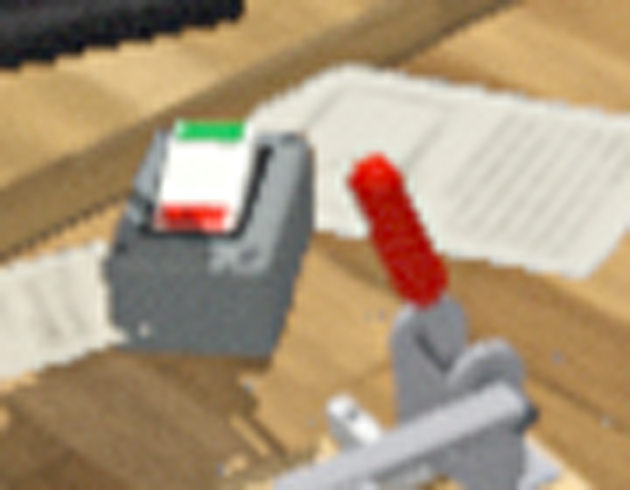

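The rocker's red end is down and its green end is up, so the power is off, and the clamp is still closed. Next is the -x side of the handle.

move_arm([
  {"slide": [-0.007, 0.029, 0.0], "yaw": 0.0},
  {"slide": [-0.007, 0.029, 0.0], "yaw": 0.0},
  {"slide": [-0.007, 0.029, 0.0], "yaw": 0.0},
  {"slide": [-0.007, 0.029, 0.0], "yaw": 0.0},
  {"slide": [-0.007, 0.029, 0.0], "yaw": 0.0},
  {"slide": [-0.007, 0.029, 0.0], "yaw": 0.0},
  {"slide": [0.0, 0.0, 0.0], "yaw": 0.0},
  {"slide": [0.0, 0.0, 0.02], "yaw": 0.0},
  {"slide": [0.0, 0.0, 0.02], "yaw": 0.0},
  {"slide": [0.0, 0.0, 0.02], "yaw": 0.0},
  {"slide": [0.0, 0.0, 0.02], "yaw": 0.0},
  {"slide": [0.0, 0.0, 0.02], "yaw": 0.0},
  {"slide": [0.0, 0.0, 0.006], "yaw": 0.0},
  {"slide": [0.0, 0.0, 0.0], "yaw": 0.0},
])

```text
clock: 7.65
tool_pos: [507.6, 119.2, 118.9]
tcp_rot: [0.987, 0.162, -0.001, -0.0]
ft_force: [-0.9, 0.2, 0.3]
finger_gap: 0.2
```

```bash
python3 s.py
```

```text
t 7.65 p [507.6 119.2 118.9] head 0.325 jig [27.  67.6] 118.9 F [-0.9  0.2  0.3] gap 0.2
```

The tool is in position. Now I'll sweep along jig +x, 90 mm in 8 mm rows.

move_arm([
  {"slide": [0.008, 0.0, 0.0], "yaw": 0.0},
  {"slide": [0.008, 0.0, 0.0], "yaw": 0.0},
  {"slide": [0.008, 0.0, 0.0], "yaw": 0.0},
  {"slide": [0.008, 0.0, 0.0], "yaw": 0.0},
  {"slide": [0.008, 0.0, 0.0], "yaw": 0.0},
  {"slide": [0.008, 0.0, 0.0], "yaw": 0.0},
  {"slide": [0.008, 0.0, 0.0], "yaw": 0.0},
  {"slide": [0.008, 0.0, 0.0], "yaw": 0.0},
  {"slide": [0.008, 0.0, 0.0], "yaw": 0.0},
  {"slide": [0.008, 0.0, 0.0], "yaw": 0.0},
  {"slide": [0.008, 0.0, 0.0], "yaw": 0.0},
  {"slide": [0.0, 0.0, 0.0], "yaw": 0.0},
  {"slide": [0.0, 0.0, 0.0], "yaw": 0.0},
])

```text
clock: 8.95
tool_pos: [591.5, 146.9, 119.3]
tcp_rot: [0.987, 0.161, -0.0, -0.0]
ft_force: [-1.1, 0.8, 0.0]
finger_gap: 0.6
```

```bash
python3 s.py; python3 - <<'E'
from rig import optics
import cv2
b=optics.get_image("side")["img"][110:290,200:350,::-1]
cv2.imwrite("pics/c1.png",cv2.resize(b,None,fx=3.3,fy=3.3,interpolation=cv2.INTER_CUBIC))
E
```

```text
t 8.95 p [591.5 146.9 119.3] head 0.324 jig [115.4  67.2] 119.3 F [-1.1  0.8  0. ] gap 0.6
```

View pics/c1.png

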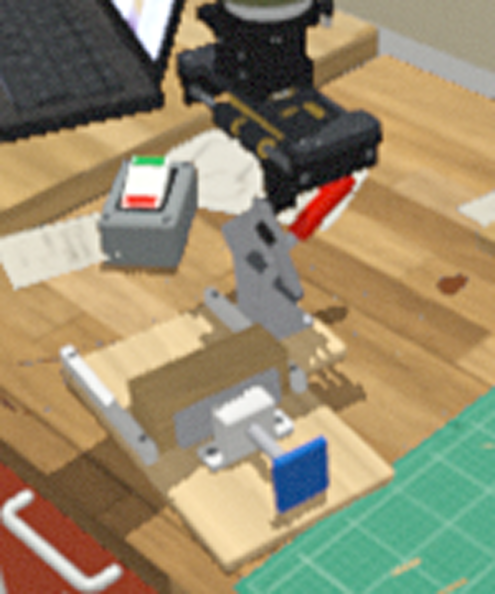

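The clamp is fully open, with the handle at (325,205) in the picture and the arm upright, and the block is still in place. I'll rise, go round behind the blue plate and come down.

move_arm([
  {"slide": [0.0, 0.0, -0.02], "yaw": 0.0},
  {"slide": [0.0, 0.0, -0.03], "yaw": 0.0},
  {"slide": [0.0, 0.0, -0.03], "yaw": 0.0},
  {"slide": [0.0, 0.0, -0.03], "yaw": 0.0},
  {"slide": [-0.0128, 0.027, 0.0], "yaw": 0.0},
  {"slide": [-0.0128, 0.027, 0.0], "yaw": 0.0},
  {"slide": [-0.0128, 0.027, 0.0], "yaw": 0.0},
  {"slide": [-0.0128, 0.027, 0.0], "yaw": 0.0},
  {"slide": [-0.0128, 0.027, 0.0], "yaw": 0.0},
  {"slide": [-0.0128, 0.027, 0.0], "yaw": 0.0},
  {"slide": [-0.0128, 0.027, 0.0], "yaw": 0.0},
  {"slide": [-0.0128, 0.027, 0.0], "yaw": 0.0},
  {"slide": [-0.0128, 0.027, 0.0], "yaw": 0.0},
  {"slide": [0.0, 0.0, 0.0], "yaw": 0.0},
  {"slide": [0.0, 0.0, 0.02], "yaw": 0.0},
  {"slide": [0.0, 0.0, 0.02], "yaw": 0.0},
  {"slide": [0.0, 0.0, 0.02], "yaw": 0.0},
  {"slide": [0.0, 0.0, 0.02], "yaw": 0.0},
  {"slide": [0.0, 0.0, 0.02], "yaw": 0.0},
  {"slide": [0.0, 0.0, 0.0], "yaw": 0.0},
])

```text
clock: 11.0
tool_pos: [557.9, -119.6, 127.2]
tcp_rot: [0.987, 0.161, -0.002, -0.001]
ft_force: [-0.5, 0.3, -0.8]
finger_gap: 0.6
```

```bash
python3 s.py
```

```text
t 11.0 p [ 557.9 -119.6  127.2] head 0.324 jig [  -1.3 -174.8] 127.2 F [-0.5  0.3 -0.8] gap 0.6
```

move_arm([
  {"slide": [0.0, 0.0, 0.02], "yaw": 0.0},
  {"slide": [0.0, 0.0, 0.02], "yaw": 0.0},
  {"slide": [0.0, 0.0, 0.02], "yaw": 0.0},
  {"slide": [0.001, 0.0, 0.02], "yaw": 0.0},
  {"slide": [0.0, 0.0, 0.004], "yaw": 0.0},
  {"slide": [0.0, 0.0, 0.0], "yaw": 0.0},
  {"slide": [0.0, -0.006, 0.0], "yaw": 0.0},
  {"slide": [0.0, -0.006, 0.0], "yaw": 0.0},
  {"slide": [0.0, -0.006, 0.0], "yaw": 0.0},
  {"slide": [0.0, -0.006, 0.0], "yaw": 0.0},
  {"slide": [0.0, -0.006, 0.0], "yaw": 0.0},
  {"slide": [0.0, 0.0, 0.0], "yaw": 0.0},
])

```text
clock: 12.2
tool_pos: [551.1, -91.2, 45.9]
tcp_rot: [0.987, 0.162, 0.0, 0.0]
ft_force: [1.1, -2.5, 0.5]
finger_gap: 0.4
```

```bash
python3 s.py
```

```text
t 12.2 p [551.1 -91.2  45.9] head 0.325 jig [   1.3 -145.7] 45.9 F [ 1.1 -2.5  0.5] gap 0.4
```

Contact with the plate shows at 2.7 N. Now a slow push.

move_arm([
  {"slide": [0.0, -0.004, 0.0], "yaw": 0.0},
  {"slide": [0.0, -0.004, 0.0], "yaw": 0.0},
  {"slide": [0.0, -0.004, 0.0], "yaw": 0.0},
  {"slide": [0.0, -0.004, 0.0], "yaw": 0.0},
  {"slide": [0.0, -0.004, 0.0], "yaw": 0.0},
  {"slide": [0.0, -0.004, 0.0], "yaw": 0.0},
  {"slide": [0.0, -0.004, 0.0], "yaw": 0.0},
  {"slide": [0.0, -0.004, 0.0], "yaw": 0.0},
  {"slide": [0.0, -0.004, 0.0], "yaw": 0.0},
  {"slide": [0.0, -0.004, 0.0], "yaw": 0.0},
  {"slide": [0.0, -0.004, 0.0], "yaw": 0.0},
  {"slide": [0.0, -0.004, 0.0], "yaw": 0.0},
  {"slide": [0.0, 0.0, 0.0], "yaw": 0.0},
])

```text
clock: 13.5
tool_pos: [535.7, -47.2, 45.8]
tcp_rot: [0.987, 0.161, -0.0, 0.001]
ft_force: [0.3, -6.4, 2.2]
finger_gap: 0.6
```

```bash
python3 s.py
```

```text
t 13.5 p [535.7 -47.2  45.8] head 0.323 jig [  0.7 -99.1] 45.8 F [ 0.3 -6.4  2.2] gap 0.6
```

move_arm([
  {"slide": [0.0, -0.003, 0.0], "yaw": 0.0},
  {"slide": [0.0, -0.003, 0.0], "yaw": 0.0},
  {"slide": [0.0, 0.0, 0.0], "yaw": 0.0},
])

```text
clock: 13.8
tool_pos: [533.8, -41.8, 45.8]
tcp_rot: [0.987, 0.161, -0.0, 0.001]
ft_force: [0.6, -7.4, 2.4]
finger_gap: 0.7
```

```bash
python3 s.py
```

```text
t 13.8 p [533.8 -41.8  45.8] head 0.323 jig [  0.6 -93.3] 45.8 F [ 0.6 -7.4  2.4] gap 0.7
```

Still spring force only, so I'll keep going until the end stop shows.

move_arm([
  {"slide": [0.0, -0.003, 0.0], "yaw": 0.0},
  {"slide": [0.0, -0.003, 0.0], "yaw": 0.0},
  {"slide": [0.0, 0.0, 0.0], "yaw": 0.0},
])

```text
clock: 14.1
tool_pos: [531.9, -36.3, 45.8]
tcp_rot: [0.987, 0.16, -0.0, 0.001]
ft_force: [-0.5, -7.4, 2.2]
finger_gap: 0.9
```

```bash
python3 s.py
```

```text
t 14.1 p [531.9 -36.3  45.8] head 0.322 jig [  0.6 -87.6] 45.8 F [-0.5 -7.4  2.2] gap 0.9
```

move_arm([
  {"slide": [0.0, -0.002, 0.0], "yaw": 0.0},
  {"slide": [0.0, 0.0, 0.0], "yaw": 0.0},
])

```text
clock: 14.3
tool_pos: [531.9, -36.1, 45.9]
tcp_rot: [0.987, 0.16, 0.0, 0.002]
ft_force: [2.6, -12.9, 0.9]
finger_gap: 0.3
```

```bash
python3 s.py
```

```text
t 14.3 p [531.9 -36.1  45.9] head 0.321 jig [  0.6 -87.4] 45.9 F [  2.6 -12.9   0.9] gap 0.3
```

The force rises sharply with no motion, so that is the end stop. I'll press 1 mm more, hold, then back off gently so the spring follows, and rise.

move_arm([
  {"slide": [0.0, -0.001, 0.0], "yaw": 0.0},
  {"slide": [0.0, 0.0, 0.0], "yaw": 0.0},
  {"slide": [0.0, 0.0, 0.0], "yaw": 0.0},
  {"slide": [0.0, 0.008, 0.0], "yaw": 0.0},
  {"slide": [0.0, 0.008, 0.0], "yaw": 0.0},
  {"slide": [0.0, 0.008, 0.0], "yaw": 0.0},
  {"slide": [0.0, 0.008, 0.0], "yaw": 0.0},
  {"slide": [0.0, 0.008, 0.0], "yaw": 0.0},
  {"slide": [0.0, 0.008, 0.0], "yaw": 0.0},
  {"slide": [0.0, 0.008, 0.0], "yaw": 0.0},
  {"slide": [0.0, 0.01, 0.0], "yaw": 0.0},
  {"slide": [0.0, 0.01, 0.0], "yaw": 0.0},
  {"slide": [0.0, 0.01, 0.0], "yaw": 0.0},
  {"slide": [0.0, 0.0, -0.03], "yaw": 0.0},
  {"slide": [0.0, 0.0, -0.03], "yaw": 0.0},
  {"slide": [0.0, 0.0, -0.03], "yaw": 0.0},
  {"slide": [0.0, 0.0, -0.03], "yaw": 0.0},
  {"slide": [0.0, 0.03, -0.03], "yaw": 0.0},
  {"slide": [0.0, 0.03, 0.0], "yaw": 0.0},
  {"slide": [0.0, 0.0, 0.0], "yaw": 0.0},
])

```text
clock: 16.3
tool_pos: [577.9, -175.2, 195.7]
tcp_rot: [0.987, 0.159, 0.0, 0.001]
ft_force: [-0.7, 0.2, -1.3]
finger_gap: 0.6
```

```bash
python3 s.py; python3 - <<'E'
from rig import optics
import cv2,numpy as np
from h import *
t=optics.get_image("top")["img"];s=optics.get_image("side")["img"]
f=lambda i:cv2.resize(np.ascontiguousarray(i[:,:,::-1]),(400,400),interpolation=cv2.INTER_CUBIC)
cv2.imwrite("pics/e1.png",cv2.hconcat([f(t[180:310,240:370]),f(s[140:290,190:340])]))
h=cv2.cvtColor(s,cv2.COLOR_RGB2HSV);m=cv2.inRange(h,(105,140,60),(125,255,255))[235:275,270:310]
y,x=np.nonzero(m);print("blue side",x.mean()+270,y.mean()+235,"was 290.6 253.2")
E
```

```text
t 16.3 p [ 577.9 -175.2  195.7] head 0.318 jig [-1.000e-01 -2.338e+02] 195.7 F [-0.7  0.2 -1.3] gap 0.6
blue side 290.59832635983264 253.2426778242678 was 290.6 253.2
```

View pics/e1.png

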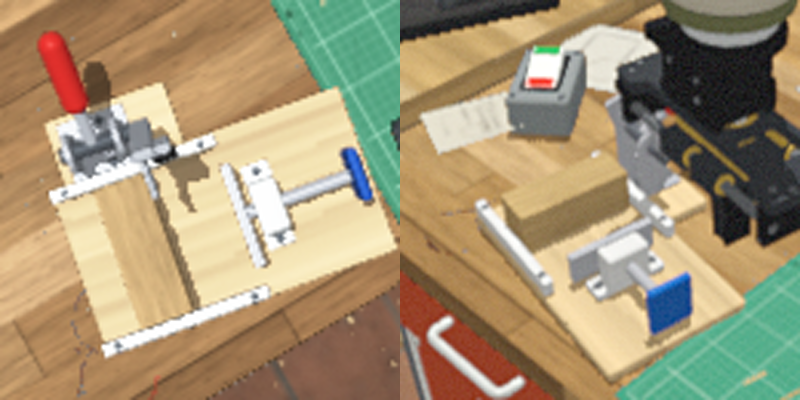

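The block lies between the rails with the clamp open, the rocker off and the ejector back. I'll check the block's centre and the bystanders, then hand in.

```bash
python3 - <<'E'
from h import *
from rig import robot, optics
import cv2
p=pl("top",240+145*.325,180+248*.325,57);d=p[:2]-[503.5,46.5];t=.324
y=-d[0]*np.sin(t)+d[1]*np.cos(t); x=d[0]*np.cos(t)+d[1]*np.sin(t); print("block jig",x,y)
im=optics.get_image("top")["img"]; print("bystander diff",[np.abs(im[a:b,c:e].astype(int)-C["top"]["img"][a:b,c:e]).mean().round(2) for a,b,c,e in((130,168,308,345),(125,170,372,410),(183,220,410,448))])
if 52<y<108: print(robot.job_done())
E
```

```text
block jig -0.18568814671676392 53.356291156083465
bystander diff [np.float64(10.76), np.float64(9.83), np.float64(90.4)]
the job is handed in; nothing more can be done
None
```

I unloaded the jig in the order asked and handed the job in at about 16 s of the 54 s allowed. No verdict is reported.

- **Rocker:** I pressed the red end down until the force rose to 34 N. The pictures show red down and green up.
- **Clamp:** I swept the handle along the jig's +x. The pictures show it fully open, with the block still in place at that moment.
- **Ejector:** I pushed the plate to its end stop, where the force rose from 7 to 13 N with no further motion. It sprang back: the blue plate is within 0.1 pixel of its starting place.
- **Block:** It lies flat between the rails, its centre about 53 mm along the jig's +y. That is a rough reading by eye from one picture, good to a few mm, and only about 3 mm inside the 50 mm limit. The full 60 mm stroke suggests it is farther along.

**Not confirmed:** my last check did not clear the low tin. Its patch in the top picture had changed strongly (difference 90, against about 10 for the cups and the can). The arm was probably in front of it, but I did not view that picture. My planned path kept the tool well clear of the tin, and I noticed no unexpected force.

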